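# Switch on the radio and turn it up four clicks

## Task

The radio by the window comes on silent: press its white power key down and let it come up again, then push the volume wheel round clockwise (seen from above) by its raised orange fin, exactly four clicks from where it now stands, and leave it resting in the fourth notch. Someone is asleep next door, so it must never reach a fifth click, nor go a click backwards. Push the fin from one side, without pinching it, and leave the other things on the table where they are.

Things in the scene. Friction and masses are not known exactly. Their poses are not given: they have to be found in the camera images.
- radio: Table radio, fixed: walnut-brown box 160 mm deep (x) x 230 mm wide (y) x 100 mm high with a black top deck; at yaw 0 its grey cloth front faces -x. Origin: centre of its underside. On the deck stand the volume wheel, whose axis is 42 mm to +y of the centre, and the white power key, 76 mm to -y of the centre (radio's own axes).
- power_key_top (a point): Centre of the top of the white power key, 30 mm across, in a grey bezel 40 mm across and 5 mm high. The top stands 12 mm above the deck. It is pressed straight down and springs back.
- power_key (a joint): Travel of the power key in m: 0 is up, 0.005 is fully down (the switch makes at 0.0035). It takes about 1.6 N to start it and 5 N to bring it fully down; it springs up when released.
- wheel_axis (a point): Centre of the flat top face of the volume wheel, on its upright axis, 15 mm above the radio's deck. The wheel is a silver aluminium disc 110 mm across and 12 mm thick with a fine-toothed rim; it can only turn about this axis.
- fin (a point): Middle of the top edge of the wheel's fin: an upright orange radial plate 23 to 51 mm from the axis, its bare 6 mm thick top 18 mm above the disc, with a black rubber cheek low on each side (12 mm thick over both). The point is 37 mm from the axis and turns with the wheel; at the start the fin may point any way. Its frame: x outward along the fin, z up; clockwise moves the fin towards -y.
- volume_wheel (a joint): Angle of the endless volume wheel in rad from its start (0), growing clockwise seen from above. 24 clicks a turn: a notch every 0.2618 rad (15 degrees), four clicks 1.047 rad. About half-way between notches the wheel snaps forward into the next by itself; left free it rests in the nearest. Turning it takes at most 0.13 N m (about 3.5 N on the fin).
- cheek_push: Black rubber cheek on the fin's +y side, the one to push for clockwise, 28 x 3 x 13 mm (from the disc up to 13 mm above it). Origin: on the wheel's axis at deck height, turning with the wheel, x along the fin.
- cheek_far: Black rubber cheek on the fin's other (-y) side, same size and origin. Pressing both cheeks at once counts as pinching.
- dispenser: Bystander: empty white ceramic push dispenser beside the radio, 66 mm across, 142 mm tall with its steel pump head. Origin: centre of its underside.
- bowl: Bystander: frosted glass bowl, 120 mm across, 55 mm high, at the radio's other end. Origin: centre of its underside.
- phone_stand: Bystander: silver aluminium phone stand behind the radio, foot 90 x 75 mm, 120 mm tall, empty. Origin: centre of its underside.
- coaster: Bystander: round grey stone coaster, 100 mm across, 9 mm thick. Origin: centre of its underside.
- mug: Bystander: blue ceramic mug on the coaster, 76 mm across, 85 mm tall. Origin: centre of its underside.
- beech_box: Bystander: small closed beech box, 85 x 65 x 47 mm. Origin: centre of its underside.
- remote: Bystander: black television remote control, 150 x 44 x 16 mm, lying flat. Origin: centre of its underside.

How it is judged:
By the outcome, as a careful person would: the job done as asked, in the order asked, and still so for the second after the job is handed in, with the robot touching nothing.
It also fails if it takes over 58 s, if anything falls off the work surface, if the arm or the gripper's body presses on something with over 40 N, if the wrist force passes 120 N, or if a joint passes its speed limit or range.

## Robot

A 6-joint arm with a two-finger parallel gripper is mounted at the origin on the work surface. World frame = base frame: x ahead of the robot, y to its left, z up, the work surface at z = 0. Lengths are in mm, angles in rad, forces in N, time in s.
With the tool pointing down it reaches from about 375 to 750 mm from the base axis. Payload 9 kg.
Tool frame: the origin (TCP) lies between the finger pads; the fingertips stand 19 mm ahead of it and the grasp point (between the pads) is the TCP; z points along the fingers, y is the line along which they close (so a half turn about z gives the same grasp; the last joint's range is limited). The gripper opens to 85 mm and grips with 20 to 120 N. Pads are 22 mm wide; open, the fingers measure 114 mm over their backs; the gripper's body (76 mm by 85 mm) begins 54 mm behind the grasp point. The pads swing forward as they close: fully open they stand 13 mm farther back than shut.
Start: joints at [0.934, 0.104, 0.097, 1.564, 0, 1.353], TCP at [244.005, 548.175, 250.331] pointing down, gripper open.
Joint ranges: [-2.99, 2.99], [-0.84, 1.86], [-1.1, 1.16], [-1.84, 2.11], [-1.51, 1.56], [-3.14, 3.14]. Speed limits (rad/s): [2.22, 2.22, 2.57, 3.14, 3.14, 3.14].

## Interface

Orientations are given as [roll, pitch, yaw] about the fixed x, y, z axes, in that order (R = Rz(yaw) Ry(pitch) Rx(roll)).
In Python, from cell import observe, vision, job, models gives the robot as it stands.
- The arm moves only by the tool drive_tool, never from a script. Its argument "series" is a list of rows, each a list of 2 entries, a list of its own where there are three numbers: the shift along the tool's x, y, z in m, then the turn, a rotation vector about the tool's x, y, z in degrees. A call has exactly 5 rows; each row is the pose to reach, as a shift and turn from the pose commanded when the call began, along the tool's axes at that moment; what a row does not reach only later rows make up. A row lasts 1/10 s, in which the tool goes at most 50 mm and 8.59 degrees, less where a joint would pass 70% of its speed; a pose out of reach is approached as far as the arm can. A call with a gripper value outside its range is refused whole. "gripper" is the closure, from 0 (fully open) to 1 (shut), set as the call begins (left out, the last holds). The fingers move at their own pace and stop on an object; "newtons" is the grip in N (left out, the last holds). Time passes only in rows, so rows that repeat a pose let the fingers close, or fill a call up. It gives the time, the measured TCP pose, the force, the opening and the grip force at its end, in the units of the state.
- observe(): the state, without advancing time (a new reading comes with each control period).
- vision.capture(name): name is "side" or "top" or "wrist"; returns the picture (420x560x3 uint8, blue, green, red); there is no depth.
- vision.get_calibration(name): a dict with "fx", "fy", "cx", "cy" (pixels), "rvec" (rotation vector, rad) and "tvec" (3), from world to camera coordinates, as OpenCV has them; the wrist camera has in their place "tool_from_camera" (4x4, takes a point from camera to tool coordinates, whose origin is the TCP and whose axes are the flange's). Camera axes: x right, y down, z forward; pixel columns grow to the right and rows downward; lengths in mm; the calibration is good to about 2 mm. A picture is of the moment at which its call begins: read the wrist's pose just before it. get_calibration takes no time and is no camera call.
- job.job_done(): hands the job in; it is judged then, once.
Trained networks look in the newest picture that a camera, given by its name, has taken for a name from the list of things; names that differ only in an ending like _2 or _b are one class to them, and where a whole thing is asked for, a point or a joint stands for the part that bears it (a point fixed in the world has none). Each returns a list of dicts, best first, with "confidence" (0 to 1); they miss things now and then, are a little off and sometimes report something else, mostly with a low value. They report only what shows in the picture. A call takes as long as a camera call.
- models.find_in(camera, query): "extent" ([centre column, centre row, width, height] in pixels, round what is visible of it).
- models.outline_of(camera, query): "mask" (420x560 bool, what is visible of it) and "extent" ([centre column, centre row, width, height] in pixels, round what is visible of it).
- models.tip_of(camera, query): "at" ([column, row] in pixels: a listed point, or the origin of a listed thing).
The state is a dict: "time": time; "joints": joint angles; "qvel": joint speeds; "tau": joint torques, N m; "tcp_pos": TCP position; "orientation": TCP orientation; "force": force on the tool from outside, world axes, zero at the start; "wrist_torque": the same for the moment, N m; "opening": opening from 0.0 (shut) to 1.0 (fully open); "finger_force": force on a finger pad.
Only numpy, scipy, OpenCV 4.12 (cv2) and the standard library are available. Lean on these libraries where they do the work, as an engineer would, in place of code of your own. Each camera call takes 0.05 s, during which the arm holds its last target. There are 200 camera calls.

## Working session

There is one attempt and no reset: what is moved stays moved. The work goes in short steps, Python scripts to look and compute and a tool call to move; the robot and the scene stay as the last step left them, time stands still between calls to the robot, and variables do not carry over. Pictures are saved under pics/ and viewed, at most 10 in all, crops included, and the job is handed in when it is done.

Besides the shell and the picture viewer there is one more tool, called after "Emit:" as name(argument=value, ...) on one line, values as JSON. drive_tool: Moves the arm, as the interface text tells. Its arguments: {"type":"object","properties":{"series":{"type":"array"},"gripper":{"type":"number"},"newtons":{"type":"number"}},"required":["series"]}

```bash
ls; mkdir -p pics
cat > h.py <<'E'
import numpy as np, cv2
from scipy.spatial.transform import Rotation as R
from cell import observe, vision, job, models
def cam(n):
    c=vision.get_calibration(n); K=np.array([[c['fx'],0,c['cx']],[0,c['fy'],c['cy']],[0,0,1.]])
    if n=='wrist':
        s=observe(); T=np.eye(4); T[:3,:3]=R.from_euler('xyz',s['orientation']).as_matrix(); T[:3,3]=s['tcp_pos']
        M=np.linalg.inv(T@np.array(c['tool_from_camera']))
    else:
        M=np.eye(4); M[:3,:3]=cv2.Rodrigues(np.array(c['rvec'],float))[0]; M[:3,3]=np.ravel(c['tvec'])
    return K,M
def onz(KM,px,z):
    K,M=KM; Wc=np.linalg.inv(M); d=Wc[:3,:3]@np.linalg.inv(K)@np.array([*px,1.]); o=Wc[:3,3]
    return o+d*(z-o[2])/d[2]
def proj(KM,p):
    K,M=KM; q=K@(M[:3,:3]@np.array(p)+M[:3,3]); return q[:2]/q[2]
E
python3 - <<'E'
from h import *
s=observe(); print(s)
for n in ('top','wrist'):
    KM=cam(n); im=vision.capture(n); cv2.imwrite(f'pics/{n}0.png',im)
    for q,z in (('power_key_top',112),('wheel_axis',115),('fin',133)):
        for r in models.tip_of(n,q)[:2]: print(n,q,np.round(r['at'],1),round(r['confidence'],2),onz(KM,r['at'],z).round(1))
    print(n,[ (r['extent'],r['confidence']) for r in models.find_in(n,'radio')[:1]])
im=vision.capture('side'); cv2.imwrite('pics/side0.png',im)
E
```

```text
pics
{'time': 0.0, 'joints': array([9.34287082e-01, 1.04701235e-01, 9.64628310e-02, 1.56387617e+00,
       1.12837324e-05, 1.35310436e+00]), 'qvel': array([-0.00181811, -0.00017119, -0.00137227, -0.00021999, -0.00180082,
       -0.00106678]), 'tau': array([-7.75229837e-04, -5.56927979e+01,  5.03651369e+01,  1.66480889e-02,
       -4.19795178e-04,  1.16727296e-05]), 'tcp_pos': array([243.80947698, 547.90253599, 249.51762037]), 'orientation': array([-3.14030796e+00, -2.95727698e-04,  2.72277518e+00]), 'force': array([-0.19662416, -0.97212236, -0.11182383]), 'wrist_torque': array([0.01313662, 0.02136616, 0.02887107]), 'finger_force': 0.0, 'opening': 1.0003607953609832}
top power_key_top [316.7 167.7] 0.7 [585.3 -37.1 112. ]
top wheel_axis [270.5 165.8] 0.59 [589.8  76.1 115. ]
top wheel_axis [362.5 161.8] 0.56 [ 599.  -149.8  115. ]
top fin [254.7 169.4] 0.85 [577.1 114.4 133. ]
top [([288.0, 169.5, 97.3, 75.4], 0.84)]
wrist []
```

View pics/top0.png

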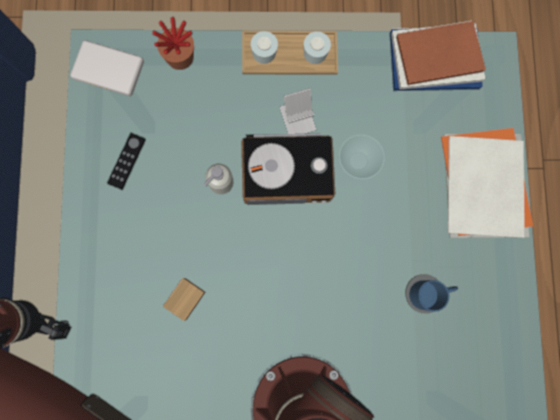

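View pics/side0.png

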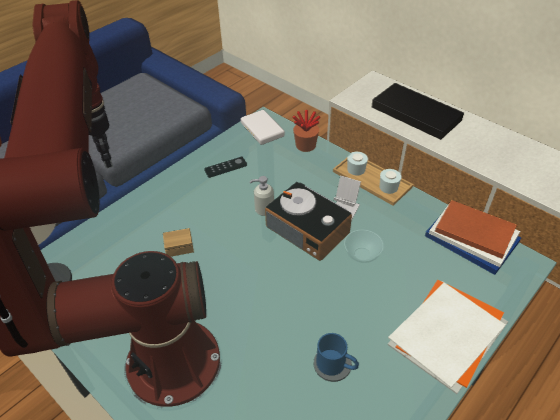

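Top view: radio at about (288,169), wheel at (270,166) with its fin pointing left (+y) to about (256,169), and the key at (319,166). The dispenser is at (218,178), left of the radio. I'll work out a move for a close wrist view.

Run:
```python
from h import *
print(np.round(vision.get_calibration('wrist')['tool_from_camera'],3), vision.get_calibration('wrist')['fx'])
KM=cam('top'); print('key',onz(KM,(319,166),112).round(),'disp',onz(KM,(218,178),70).round(), 'radio corners',[onz(KM,p,100).round() for p in ((243,195),(334,196),(243,136),(333,137))])
s=observe(); Rt=R.from_euler('xyz',s['orientation']).as_matrix()
# target yaw 109deg
for y in (109,):
    Rg=R.from_euler('xyz',[np.pi,0,np.radians(y)]).as_matrix()
    print(R.from_matrix(Rt.T@Rg).as_rotvec(degrees=True).round(1))
    for g in ([560,40,330],):
        print((Rt.T@(np.array(g)-s['tcp_pos'])).round())
        c=Rg@np.array(vision.get_calibration('wrist')['tool_from_camera'])[:3]
        print('cam at',c[:,3]+g,'dir',c[:,2])
```

```text
[[-0.00000e+00 -9.49000e-01 -3.17000e-01  8.16560e+01]
 [ 1.00000e+00 -0.00000e+00 -1.00000e-03  4.90000e-02]
 [ 0.00000e+00 -3.17000e-01  9.49000e-01 -1.23347e+02]
 [ 0.00000e+00  0.00000e+00  0.00000e+00  1.00000e+00]] 374.18026071420763
key [590. -43. 112.] disp [569. 207.  70.] radio corners [array([520., 144., 100.]), array([517., -79., 100.]), array([669., 144., 100.]), array([666., -81., 100.])]
[ 0. -0. 47.]
[-495. -336.  -80.]
cam at [533.46158292 117.22304781 453.34718992] dir [ 0.10260388 -0.29956286 -0.94854338]
```

Emit:
drive_tool(series=[[[-0.04,-0.025,-0.02],[0,0,5]],[[-0.08,-0.05,-0.04],[0,0,10]],[[-0.12,-0.075,-0.06],[0,0,15]],[[-0.16,-0.1,-0.08],[0,0,20]],[[-0.2,-0.125,-0.08],[0,0,24]]], gripper=1, newtons=40)

```text
time: 1.05
tcp_pos: [376.0, 353.0, 333.1]
orientation: [3.137, 0.001, 2.301]
force: [1.4, 0.7, -0.1]
opening: 0.141
finger_force: 0.0
```

Emit:
drive_tool(series=[[[-0.045,-0.006,0],[0,0,6]],[[-0.09,-0.012,0],[0,0,12]],[[-0.135,-0.018,0],[0,0,18]],[[-0.18,-0.024,0],[0,0,23]],[[-0.225,-0.03,0],[0,0,23]]])

```text
time: 1.55
tcp_pos: [504.0, 165.1, 330.5]
orientation: [3.141, 0.0, 1.899]
force: [-0.2, 0.5, -0.7]
opening: 0.002
finger_force: 0.0
```

Run:
```python
from h import *
s=observe(); Rt=R.from_euler('xyz',s['orientation']).as_matrix()
print(s['tcp_pos'],s['orientation'],(Rt.T@(np.array([580,50,333])-s['tcp_pos'])).round())
```

```text
[503.98835048 165.07040582 330.52682217] [3.14082478e+00 4.97174107e-05 1.89932059e+00] [-133.   35.   -2.]
```

Emit:
drive_tool(series=[[[-0.045,0.012,0],[0,0,0]],[[-0.09,0.024,0],[0,0,0]],[[-0.132,0.035,0],[0,0,0]],[[-0.132,0.035,0],[0,0,0]],[[-0.132,0.035,0],[0,0,0]]])

```text
time: 2.05
tcp_pos: [579.4, 52.6, 329.8]
orientation: [-3.141, -0.001, 1.901]
force: [-0.9, 0.3, -0.1]
opening: -0.001
finger_force: 0.0
```

Run:
```python
from h import *
n='wrist'; s=observe(); print(s['tcp_pos'],s['orientation'],s['force'])
KM=cam(n); im=vision.capture(n); cv2.imwrite(f'pics/w1.png',im)
for q,z in (('power_key_top',112),('wheel_axis',115),('fin',133)):
    for r in models.tip_of(n,q)[:2]: print(n,q,np.round(r['at'],1),round(r['confidence'],2),onz(KM,r['at'],z).round(1))
print('tip',proj(KM,s['tcp_pos']+[0,0,-19]))
```

```text
[579.36793105  52.64872617 329.84098984] [-3.14087544e+00 -6.77661708e-04  1.90068190e+00] [-0.89986624  0.3234487  -0.05851224]
wrist power_key_top [260.1 270.6] 0.57 [596.4 -43.  112. ]
wrist wheel_axis [295.7 162.3] 0.91 [592.4  73.7 115. ]
wrist fin [298.2 122.6] 0.67 [580.8 108.9 133. ]
tip [274.71448165 286.22953399]
```

View pics/w1.png

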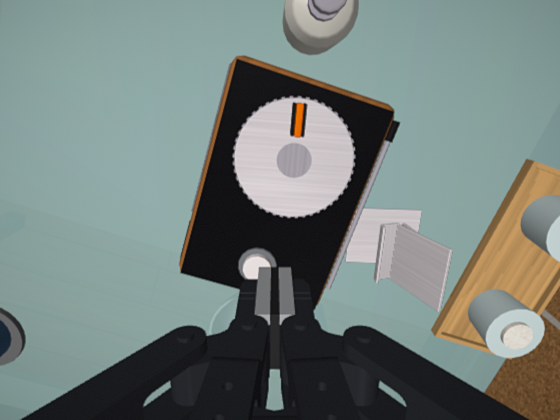

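The wrist view shows the wheel at about (294,158), its fin a radial bar at (299,118), and the key at (257,264), partly hidden by the fingers. The fin is 37.1 mm from the axis, as it should be. I'll check the key through the radio's edges.

Run:
```python
from h import *
KM=cam('wrist')
for n,p,z in (('frontL',(239,57),100),('frontR',(181,268),100),('backL',(393,107),100),('key',(257,264),112),('fin in',(297,136),133),('fin out',(300,103),133),('rimL',(233,157),115),('rimR',(355,157),115),('rimT',(299,97),115),('rimB',(292,218),115)): print(n,onz(KM,p,z).round(1))
c=np.float32([[592.4+55*np.cos(a),73.7+55*np.sin(a),115] for a in np.linspace(0,6.28,9)[:8]])
im=cv2.imread('pics/w1.png'); hsv=cv2.cvtColor(im,cv2.COLOR_BGR2HSV)
m=((hsv[...,2]>110)&(hsv[...,1]<60)).astype(np.uint8); m[:80]=0;m[240:]=0;m[:,:225]=0;m[:,362:]=0
k,l,st,ce=cv2.connectedComponentsWithStats(m); i=1+np.argmax(st[1:,4]); cn=max(cv2.findContours((l==i).astype(np.uint8),0,1)[0],key=cv2.contourArea)
e=cv2.fitEllipse(cn); print(e,onz(KM,e[0],115))
o=((hsv[...,1]>180)&(hsv[...,2]>150)&(hsv[...,0]<20)).astype(np.uint8); o[:95]=0;o[145:]=0;o[:,:280]=0;o[:,315:]=0
ys,xs=np.nonzero(o); print(len(xs),cv2.minAreaRect(np.float32(np.c_[xs,ys])),onz(KM,(xs.mean(),ys.mean()),131))
```

```text
frontL [514.8 144.3 100. ]
frontR [518.6 -71.9 100. ]
backL [660.3 149.9 100. ]
key [591.3 -35.5 112. ]
fin in [583.3 100.  133. ]
fin out [576.4 126.  133. ]
rimL [536.5  61.4 115. ]
rimR [641.5  97.7 115. ]
rimT [575.2 130.1 115. ]
rimB [607.4  23.5 115. ]
((293.55340576171875, 156.63848876953125), (118.96522521972656, 120.92282104492188), 51.984962463378906) [588.49889527  79.70134152 115.        ]
225 ((298.5368957519531, 119.59426879882812), (6.790180683135986, 33.136077880859375), 5.19442892074585) [579.98905538 113.03822545 131.        ]
```

Emit:
drive_tool(series=[[[-0.025,-0.005,0.03],[0,0,0]],[[-0.05,-0.01,0.065],[0,0,0]],[[-0.075,-0.015,0.1],[0,0,0]],[[-0.091,-0.018,0.14],[0,0,0]],[[-0.091,-0.018,0.17],[0,0,0]]])

```text
time: 2.75
tcp_pos: [591.2, -39.1, 158.0]
orientation: [-3.141, -0.0, 1.902]
force: [0.3, -0.1, 0.1]
opening: 0.001
finger_force: 0.0
```

Emit:
drive_tool(series=[[[0,0,0.006],[0,0,0]],[[0,0,0.012],[0,0,0]],[[0,0,0.018],[0,0,0]],[[0,0,0.018],[0,0,0]],[[0,0,0.018],[0,0,0]]])

```text
time: 3.25
tcp_pos: [592.5, -38.3, 143.5]
orientation: [3.14, 0.001, 1.903]
force: [-0.6, 0.2, -0.1]
opening: 0.002
finger_force: 0.0
```

Run:
```python
from h import *
s=observe(); print(s['time'],s['tcp_pos'],s['orientation'],s['force'])
im=vision.capture('wrist'); cv2.imwrite('pics/w2.png',im)
```

```text
3.25 [592.50987929 -38.3258664  143.53760812] [3.14008297e+00 9.46203194e-04 1.90296654e+00] [-0.63354845  0.235727   -0.06724489]
```

View pics/w2.png

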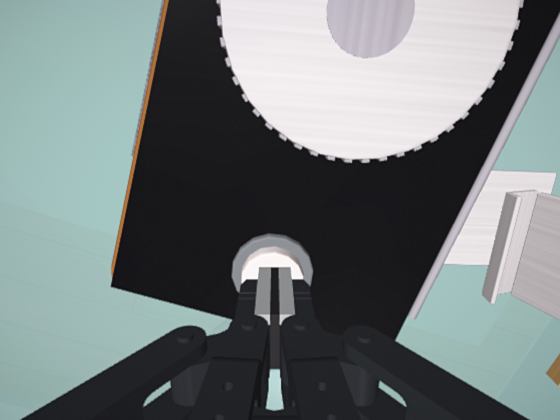

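The finger tip sits over the white key at about (272,270), so it is centred; now press.

Emit:
drive_tool(series=[[[0,0,0.004],[0,0,0]],[[0,0,0.008],[0,0,0]],[[0,0,0.011],[0,0,0]],[[0,0,0.013],[0,0,0]],[[0,0,0.013],[0,0,0]]])

```text
time: 3.8
tcp_pos: [591.8, -38.5, 129.1]
orientation: [-3.142, -0.0, 1.902]
force: [-0.5, -0.4, 2.7]
opening: 0.001
finger_force: 1.3
```

Emit:
drive_tool(series=[[[0,0,0.001],[0,0,0]],[[0,0,0.002],[0,0,0]],[[0,0,0.003],[0,0,0]],[[0,0,0.003],[0,0,0]],[[0,0,0.003],[0,0,0]]])

```text
time: 4.3
tcp_pos: [591.8, -38.4, 126.4]
orientation: [3.142, -0.0, 1.903]
force: [-2.8, -0.1, 4.3]
opening: -0.002
finger_force: 2.2
```

Emit:
drive_tool(series=[[[0,0,0.001],[0,0,0]],[[0,0,0.002],[0,0,0]],[[0,0,0.002],[0,0,0]],[[0,0,0.002],[0,0,0]],[[0,0,0.002],[0,0,0]]])

```text
time: 4.8
tcp_pos: [591.9, -38.5, 125.9]
orientation: [3.141, 0.001, 1.903]
force: [-8.6, 2.6, 15.6]
opening: -0.006
finger_force: 8.0
```

Emit:
drive_tool(series=[[[0,0,-0.006],[0,0,0]],[[0,0,-0.02],[0,0,0]],[[0,0,-0.055],[0,0,0]],[[0.035,0.002,-0.055],[0,0,0]],[[0.07,0.004,-0.055],[0,0,3]]])

```text
time: 5.3
tcp_pos: [573.7, 28.9, 181.0]
orientation: [3.139, 0.001, 1.848]
force: [0.1, 0.7, 0.1]
opening: -0.002
finger_force: 0.0
```

Emit:
drive_tool(series=[[[0.04,0.004,0],[0,0,0]],[[0.08,0.008,0],[0,0,0]],[[0.08,0.008,0],[0,0,0]],[[0.08,0.008,0],[0,0,0]],[[0.08,0.008,0],[0,0,0]]])

```text
time: 5.8
tcp_pos: [558.8, 107.4, 179.5]
orientation: [3.141, 0.0, 1.85]
force: [1.0, 0.2, -0.9]
opening: 0.002
finger_force: 0.0
```

Run:
```python
from h import *
s=observe(); print(s['time'],s['tcp_pos'],s['orientation'],s['force'])
KM=cam('wrist'); im=vision.capture('wrist'); cv2.imwrite('pics/w3.png',im)
for q,z in (('wheel_axis',115),('fin',133)):
    for r in models.tip_of('wrist',q)[:1]: print(q,np.round(r['at'],1),round(r['confidence'],2),onz(KM,r['at'],z).round(1))
```

```text
5.8 [558.849174   107.44049645 179.45403388] [3.14123016e+00 2.86643971e-04 1.84959747e+00] [ 1.00725516  0.24941215 -0.85917438]
wheel_axis [311.9 306.7] 0.9 [590.5  75.4 115. ]
fin [317.4 263.8] 0.81 [580.3 110.4 133. ]
```

View pics/w3.png

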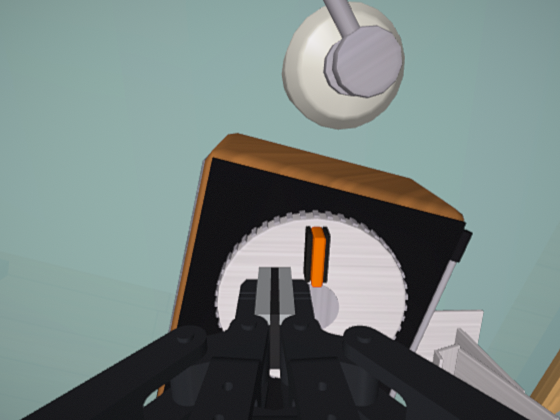

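Wrist view: the orange fin is at about (317,258), with the closed fingertip on its left (push) side at (275,268) and a gap of about 7 mm. Now lower it beside the fin.

Emit:
drive_tool(series=[[[0,-0.003,0.01],[0,0,0]],[[-0.001,-0.003,0.02],[0,0,0]],[[-0.001,-0.003,0.03],[0,0,0]],[[-0.001,-0.003,0.038],[0,0,0]],[[-0.001,-0.003,0.038],[0,0,0]]])

```text
time: 6.45
tcp_pos: [554.9, 106.4, 139.3]
orientation: [-3.139, -0.001, 1.85]
force: [0.3, -0.2, -0.2]
opening: -0.003
finger_force: 0.0
```

Emit:
drive_tool(series=[[[0,0.002,0],[0,0,0]],[[0,0.004,0],[0,0,0]],[[0,0.006,0],[0,0,0]],[[0,0.008,0],[0,0,0]],[[0,0.008,0],[0,0,0]]])

```text
time: 6.95
tcp_pos: [563.9, 108.6, 141.4]
orientation: [3.141, 0.0, 1.85]
force: [-0.6, 0.6, -0.1]
opening: 0.002
finger_force: 0.0
```

Run:
```python
from h import *
s=observe(); print(s['time'],s['tcp_pos'],s['orientation'],s['force'])
a=np.radians(106.3);u=np.array([np.cos(a),np.sin(a)]);v=np.array([u[1],-u[0]]);d=s['tcp_pos'][:2]-[590.3,76.2];print(d@u,d@v)
im=vision.capture('wrist'); cv2.imwrite('pics/w4.png',im)
```

```text
6.95 [563.93804284 108.59673202 141.43647851] [3.14117344e+00 5.14532965e-05 1.85023313e+00] [-0.5865561   0.64789539 -0.09291887]
38.4934785931115 -16.209661832960986
```

View pics/w4.png

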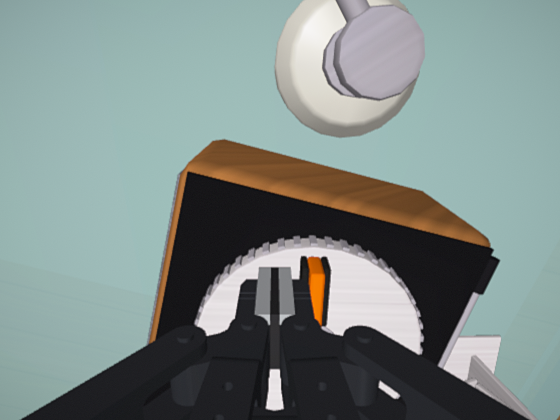

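The fin stands right of the fingertip with a gap of about 3 mm (columns 294 to 301), as planned. Next I turn the tool about the wheel axis in 10° calls.

Emit:
drive_tool(series=[[[0.0005,0.0014,0],[0,0,2]],[[0.001,0.0027,0],[0,0,4]],[[0.0015,0.0041,0],[0,0,6]],[[0.0019,0.0055,0],[0,0,8]],[[0.0022,0.0069,0],[0,0,10]]])

```text
time: 7.5
tcp_pos: [569.2, 112.5, 141.2]
orientation: [-3.141, 0.0, 1.674]
force: [-1.5, 0.1, 0.4]
opening: -0.003
finger_force: 0.6
```

Emit:
drive_tool(series=[[[0.0005,0.0014,0],[0,0,2]],[[0.001,0.0027,0],[0,0,4]],[[0.0015,0.0041,0],[0,0,6]],[[0.0019,0.0055,0],[0,0,8]],[[0.0022,0.0069,0],[0,0,10]]])

```text
time: 8.0
tcp_pos: [575.9, 115.5, 141.2]
orientation: [-3.141, -0.0, 1.5]
force: [-1.8, -0.7, 1.9]
opening: -0.002
finger_force: 1.3
```

Run:
```python
from h import *
s=observe(); print(s['time'],s['tcp_pos'],s['orientation'],s['force'])
a=s['orientation'][2];u=np.array([np.cos(a),np.sin(a)]);v=np.array([u[1],-u[0]]);d=s['tcp_pos'][:2]-[590.3,76.2];print(np.degrees(a),d@u,d@v)
KM=cam('wrist'); im=vision.capture('wrist'); cv2.imwrite('pics/w5.png',im)
for q,z in (('wheel_axis',115),('fin',133)):
    for r in models.tip_of('wrist',q)[:1]: print(q,np.round(r['at'],1),round(r['confidence'],2),onz(KM,r['at'],z).round(1))
```

```text
8.0 [575.90373962 115.53839191 141.16274007] [-3.14082284e+00 -3.32530940e-05  1.49974217e+00] [-1.80886934 -0.73757926  1.85046521]
85.9288964783541 38.217076255533264 -17.15273954208294
fin [313.1 307.1] 0.76 [591.2 111.  133. ]
```

View pics/w5.png

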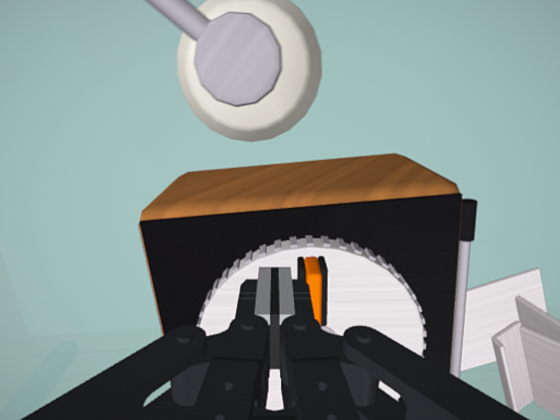

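The fin has kept its place beside the finger (tip edge 294, cheek 298) and has turned about 18°. Pushing on.

Emit:
drive_tool(series=[[[0.0005,0.0014,0],[0,0,2]],[[0.001,0.0027,0],[0,0,4]],[[0.0015,0.0041,0],[0,0,6]],[[0.0019,0.0055,0],[0,0,8]],[[0.0022,0.0069,0],[0,0,10]]])

```text
time: 8.65
tcp_pos: [583.4, 117.2, 141.3]
orientation: [3.141, -0.0, 1.326]
force: [-0.2, -0.1, 0.0]
opening: 0.001
finger_force: 0.0
```

Emit:
drive_tool(series=[[[0.0005,0.0014,0],[0,0,2]],[[0.001,0.0027,0],[0,0,4]],[[0.0015,0.0041,0],[0,0,6]],[[0.0019,0.0055,0],[0,0,8]],[[0.0022,0.0069,0],[0,0,10]]])

```text
time: 9.15
tcp_pos: [590.1, 117.8, 141.2]
orientation: [-3.141, -0.0, 1.152]
force: [-1.6, 0.4, 0.3]
opening: -0.001
finger_force: 1.2
```

Emit:
drive_tool(series=[[[0.0005,0.0014,0],[0,0,2]],[[0.001,0.0027,0],[0,0,4]],[[0.0015,0.0041,0],[0,0,6]],[[0.0019,0.0055,0],[0,0,8]],[[0.0022,0.0069,0],[0,0,10]]])

```text
time: 9.65
tcp_pos: [597.7, 116.9, 141.3]
orientation: [-3.141, -0.0, 0.977]
force: [-2.1, 1.0, 0.7]
opening: 0.001
finger_force: 1.0
```

```bash
cat > m.py <<'E'
from h import *
import sys
s=observe(); print(s['time'],s['tcp_pos'].round(1),s['force'].round(1))
a=s['orientation'][2];u=np.array([np.cos(a),np.sin(a)]);v=np.array([u[1],-u[0]]);d=s['tcp_pos'][:2]-[590.3,76.2];print(np.degrees(a),d@u,d@v)
KM=cam('wrist'); im=vision.capture('wrist'); cv2.imwrite(sys.argv[1],im)
hsv=cv2.cvtColor(im,cv2.COLOR_BGR2HSV)
o=((hsv[...,1]>200)&(hsv[...,2]>200)&(hsv[...,0]<20)).astype(np.uint8); k,l,st,ce=cv2.connectedComponentsWithStats(o); i=1+np.argmax(st[1:,4]); print('orange',st[i],ce[i])
for q,z in (('wheel_axis',115),('fin',133)):
    for r in models.tip_of('wrist',q)[:1]:
        p=onz(KM,r['at'],z); e=p[:2]-[590.3,76.2]; print(q,np.round(r['at'],1),round(r['confidence'],2),p.round(1),'angle',np.degrees(np.arctan2(e[1],e[0])))
E
python3 m.py pics/w6.png
```

```text
9.65 [597.7 116.9 141.3] [-2.1  1.   0.7]
55.99220777049628 37.88076565259737 -16.677463308788255
orange [306 264  15  60 490] [314.92857143 292.36938776]
wheel_axis [313.1 302.9] 0.45 [605.   96.3 115. ] angle 53.833505465883356
fin [314.7 307.5] 0.73 [609.  104.7 133. ] angle 56.78878950487299
```

Emit:
drive_tool(series=[[[0.0005,0.0014,0],[0,0,2]],[[0.001,0.0027,0],[0,0,4]],[[0.0015,0.0041,0],[0,0,6]],[[0.0015,0.0041,0],[0,0,6]],[[0.0015,0.0041,0],[0,0,6]]])

```text
time: 10.3
tcp_pos: [602.0, 115.7, 141.3]
orientation: [3.141, -0.0, 0.875]
force: [-0.4, -0.8, 0.5]
opening: 0.002
finger_force: 0.0
```

```bash
python3 m.py pics/w7.png
```

```text
10.3 [602.  115.7 141.3] [-0.4 -0.8  0.5]
50.10648241496994 37.81414571060129 -16.330933726846002
orange [315 269  23  62 825] [325.62666667 298.69212121]
fin [325.3 304.5] 0.7 [616.2 100.7 133. ] angle 43.438620578767825
```

View pics/w7.png

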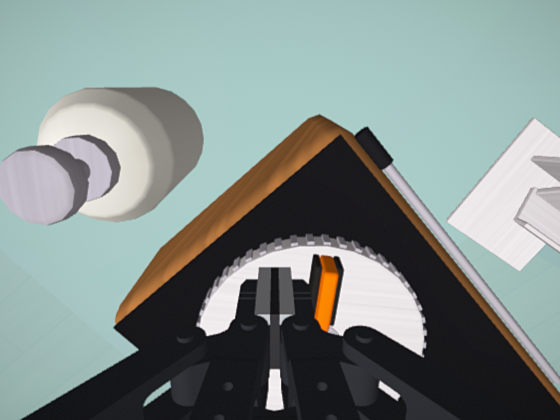

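The fin has snapped ahead of the finger (cheek now at column 311, no force), so it is in the fourth notch. I'll back off and lift clear.

Emit:
drive_tool(series=[[[0,-0.004,0],[0,0,0]],[[0,-0.008,0],[0,0,0]],[[0,-0.008,-0.02],[0,0,0]],[[0,-0.008,-0.05],[0,0,0]],[[0,-0.008,-0.09],[0,0,0]]])

```text
time: 10.95
tcp_pos: [594.5, 121.2, 230.6]
orientation: [-3.139, 0.002, 0.873]
force: [1.2, 0.2, -0.4]
opening: -0.001
finger_force: 0.0
```

Emit:
drive_tool(series=[[[-0.025,0,-0.03],[0,0,0]],[[-0.05,0,-0.06],[0,0,0]],[[-0.07,0,-0.09],[0,0,0]],[[-0.07,0,-0.09],[0,0,0]],[[-0.07,0,-0.09],[0,0,0]]])

```text
time: 11.45
tcp_pos: [551.0, 67.2, 322.0]
orientation: [3.14, -0.001, 0.872]
force: [-0.9, 0.2, -0.3]
opening: -0.004
finger_force: 0.0
```

```bash
python3 m.py pics/w8.png
```

```text
11.45 [551.   67.2 322. ] [-0.9  0.2 -0.3]
49.98232165524774 -32.12522589721401 -24.340917789448852
orange [506 344  54  39 336] [540.33928571 360.875     ]
wheel_axis [302.8 147. ] 0.65 [590.   74.5 115. ] angle -100.67381055538186
fin [310.6 105.2] 0.78 [616.5  99.7 133. ] angle 41.95699935309192
```

View pics/w8.png

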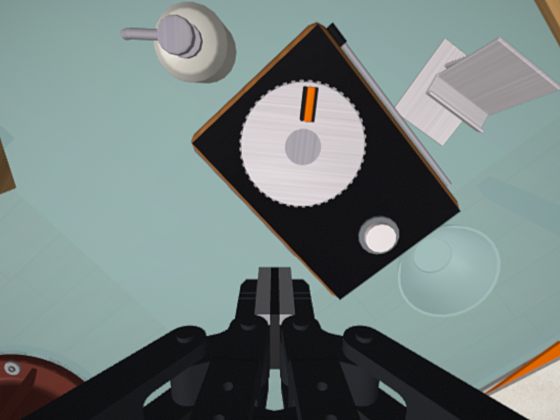

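The fin now points at about 44–46°, roughly 60° clockwise from its start at 106°, which makes four clicks. The key is up at (380,237) and nothing else has moved.

```bash
python3 -c "
from cell import job; print(job.job_done())"
```

```text
the job is handed in; nothing more can be done
None
```

Job handed in at about 12 s of the 58 s: the power key was pressed fully down and came back up, the wheel was pushed clockwise to its fourth notch (turned about 60°, by camera), the arm is clear, and nothing else appears to have moved.

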